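# Tuck a specimen carrier under the stage's hold-down leaf

### The arm

A 6-joint arm with a two-finger parallel gripper is mounted at the origin on the work surface. World frame = base frame: x ahead of the robot, y to its left, z up, the work surface at z = 0. Lengths are in mm, angles in rad, forces in N, time in s.
With the tool pointing down it reaches from about 275 to 750 mm from the base axis. Payload 10.2 kg.
Tool frame: the origin (TCP) lies on the centre line of the jaws, within the pads' length; the fingertips stand 17 mm ahead of it and the grasp point (between the pads) lies 2 mm behind it; z points along the fingers, y is the line along which they close (so a half turn about z gives the same grasp; the last joint's range is limited). The gripper opens to 85 mm and grips with 20 to 120 N. Pads are 22 mm wide; open, the fingers measure 114 mm over their backs; the gripper's body (76 mm by 85 mm) begins 54 mm behind the grasp point. The pads swing forward as they close: fully open they stand 13 mm farther back than shut.
Start: joints at [0.986, 0.313, 1.498, -0, 1.331, -0.223], TCP at [185.841, 491.014, 248.294] pointing down, gripper open.
Joint ranges: [-2.94, 2.94], [-0.97, 2.17], [0.19, 2.56], [-1.23, 4.37], [0.02, 3.11], [-2.88, 2.88]. Speed limits (rad/s): [2.39, 2.39, 3.01, 3.14, 3.14, 3.14].

### API

Orientations are given as a unit quaternion [w, x, y, z].
In Python, from rig import ctrl gives the robot as it stands. The module is installed in compiled form; this text tells all that it offers.
- The arm moves only by the shell command python3 -m jog 'ROWS' [FORCE]. ROWS is JSON, a list of rows, each an object with "delta_pos": the shift along the world's x, y, z in mm, a list of three; "angular": the turn, a rotation vector about the world's x, y, z in rad, a list of three; "fingers": the opening, from 0 (shut) to 1 (fully open). In form: [{"delta_pos": [tx, ty, tz], "angular": [rx, ry, rz], "fingers": fingers}, ...]. A call has 1 to 10 rows; each row is the pose to reach, as a shift and turn from the pose commanded when the call began; what a row does not reach only later rows make up. A row lasts 1/8 s, in which the tool goes at most 62.5 mm and 10.7 degrees, less where a joint would pass 70% of its speed; a pose out of reach is approached as far as the arm can. A call with a gripper value outside its range is refused whole. The fingers move at their own pace and stop on an object; FORCE is the grip in N (left out, the last holds). Time passes only in rows, so rows that repeat a pose let the fingers close. It gives the time, the measured TCP pose, the force, the opening and the grip force at its end, in the units of the state.
- ctrl.sense(): the state, without advancing time (a new reading comes with each control period).
- ctrl.capture(name): name is "side" or "top"; returns a dict with "pixels" (420x560x3 uint8, blue, green, red), "fx", "fy", "cx", "cy" (pixels), "R" (3x3) and "t" (3): a world point X has camera coordinates R X + t. Camera axes: x right, y down, z forward; pixel columns grow to the right and rows downward; lengths in mm; the calibration is good to about 2 mm. A picture is of the moment at which its call begins. There is no depth.
- ctrl.finish_job(): hands the job in; it is judged then, once.
The state is a dict: "time_s": time; "joints": joint angles; "dq": joint speeds; "tau": joint torques, N m; "eef_pos": TCP position; "ee_rot": TCP orientation; "force": force on the tool from outside, world axes, zero at the start; "wrist_torque": the same for the moment, N m; "grip_width": opening from 0.0 (shut) to 1.0 (fully open); "grip_force": force on a finger pad.
Only numpy, scipy, OpenCV 4.12 (cv2) and the standard library are available. Lean on these libraries where they do the work, as an engineer would, in place of code of your own. Each camera call takes 0.05 s, during which the arm holds its last target. There are 200 camera calls.

### The job

Pick the specimen carrier (the thin plate with the rectangular black specimen on it) up off the bench by its specimen, and slide its thin front edge along the stage, centred and square, under the hinged hold-down leaf until it meets the stop, without lifting the leaf. Finish while still holding it: keep your grip on the specimen and keep the carrier pressed flat on the stage with a light steady push of about 10 N; do not put it down or let go. Leave the other things on the bench where they are.

Things in the scene. Friction and masses are not known exactly. Their poses are not given: they have to be found in the camera images.
- carrier: Loose carrier, about 120 g: aluminium plate 90 mm long (x), 50 wide (y), 5 thick; only 3 thick (stepped above) over the first 10 mm at its front (+x) edge. Origin: centre of the plate's flat underside, z up. Starts flat on the bench. On it a rectangular black resin specimen, 36 (x) by 26 (y) by 26 mm high, centred at x = -22 mm, its top 31 mm above the underside; grip it across y.
- carrier_edge (a point): Middle of the carrier's front edge, on the underside (45 mm ahead of the carrier's origin along +x).
- mount_top (a point): Centre of the top of the specimen block on the carrier (31 mm above the carrier's underside).
- stage: Fixed black block, 180 (x) by 130 (y) mm, top at 22 mm. Origin: centre of its underside, on the bench. Its +x is the tuck direction, roughly away from the robot. A steel stop bar (14 by 90 mm, upper edge 33 mm above the bench) with hinge ears 42 mm high at its ends stands across it, its face toward -x at stage x = +45 mm.
- rest: Flat white ceramic rest plate let onto the stage, 130 mm (x, stage x = -85 to +45 mm) by 104 mm (y), 3 mm thick, fixed; its upper face lies 25 mm above the bench. Origin: centre of its underside, 22 mm above the bench.
- stop (a point): Foot of the stop's face, at its middle, on the rest plate's upper face (25 mm above the bench); axes as the stage (x = tuck direction, y along the stop, z up). The carrier's front edge shall end here.
- leaf (a joint): Lift of the hold-down leaf (rad): 0 = down, level; grows as its free lip rises (0.1 = 4 mm). Flat steel flap 84 mm wide (y), 3 thick, about 60 g, held down only by its weight, hinged 7 mm beyond the stop face; it reaches 35 mm from the stop face toward -x. Down, it leaves a 9 mm gap above the rest plate.
- leaf_lip (a point): Middle of the leaf's free edge, on its underside: 35 mm before the stop face, 34 mm above the bench, 9 mm above the rest plate when the leaf is down.
- puck_a: Loose round black specimen mount, 30 mm across, 20 mm high, near the middle line, nearer the robot; origin at the centre of the underside. To be left alone.
- puck_b: Loose round black specimen mount, 30 mm across, 20 mm high, near the middle line, farther out; origin as puck_a. To be left alone.
- bottle: Loose capped bottle, 64 mm across, 130 mm high, far left; origin at the centre of the underside. To be left alone.
- jar: Loose capped jar, 72 mm across, 80 mm high, far right; origin at the centre of the underside. To be left alone.
- eyepiece: Loose black microscope eyepiece standing upright, 40 mm across, 52 mm high, beyond the task area; origin at the centre of the underside. To be left alone.
- screwdriver: Loose screwdriver lying on the bench at the right. To be left alone.
- tray: Loose empty white tray 80 by 130 mm, 30 mm high, beyond the task area; origin at the centre of the underside. To be left alone.
There are look-alikes about, which are no part of the job. Of the things that look like the carrier, the middle-sized one is meant. Leave any turquoise look-alike of the stage alone.

How it is judged (in metres and radians):
On the way, in this order (a step that is already met when the one before it is completed fails the run):
1. the carrier is picked up in the fingers, clear of the bench (height (world z) of carrier above 0.03 m and contact force between the fingers and carrier above 2 N), for 0.1 s.
2. the carrier's front edge is under the leaf, at least 12 mm past its lip, with the leaf down (x of carrier_edge in the frame of stop between -0.023 and 0.003 m and z of carrier_edge in the frame of stop between -0.002 and 0.007 m and y of carrier_edge in the frame of stop between -0.018 and 0.018 m and value of joint leaf below 0.08 rad), for 0.1 s.
At the end, for the whole second after the job is handed in: Held in the fingers and pressed flat on the rest plate with over 3 N (tilt under 2 degrees, edge within 3 mm of it), at rest; front edge within 6 mm of the stop, 12 mm of its middle, square within 0.12 rad; leaf under 0.03 rad (x of carrier_edge in the frame of stop between -0.006 and 0.003 m and y of carrier_edge in the frame of stop between -0.012 and 0.012 m and z of carrier_edge in the frame of stop between -0.002 and 0.003 m and angle between carrier's own z axis and vertical below 0.035 rad and angle between the x axis of carrier and the x axis of stage, either way round below 0.12 rad and value of joint leaf below 0.03 rad and contact force between carrier and rest above 3 N and contact force between the fingers and carrier above 2 N and linear speed of carrier below 0.02 m/s); the arm keeps its last pose, push and grip.
It fails at once if the leaf is lifted (more than 0.08 rad, about 3 mm at the lip) (value of joint leaf above 0.08 rad).
It fails at once if the carrier is pressed on the rest plate with more than 60 N (contact force between carrier and rest above 60 N).
It fails at once if another thing on the bench is moved by more than 25 mm (distance of any of puck_a, puck_b, bottle, jar, eyepiece, screwdriver, tray from where it was at the start of the episode above 0.025 m).
It also fails if it takes over 38 s, if anything falls off the work surface, if the arm or the gripper's body presses on something with over 40 N, if the wrist force passes 120 N, or if a joint passes its speed limit or range.

## Working session

There is one attempt and no reset: what is moved stays moved. The work goes in short steps, Python scripts to look and compute and a shell command to move; the robot and the scene stay as the last step left them, time stands still between calls to the robot, and variables do not carry over. Pictures are saved under pics/ and viewed, at most 10 in all, crops included, and the job is handed in when it is done.

```bash
mkdir -p pics; cat > h.py <<'E'
from rig import ctrl
import numpy as np, cv2
def cap(n,f=None):
    d=ctrl.capture(n); 
    if f: cv2.imwrite('pics/'+f,d['pixels'])
    return d
def ray(d,u,v,z):
    R=np.array(d['R']);t=np.array(d['t']);c=-R.T@t
    r=R.T@np.array([(u-d['cx'])/d['fx'],(v-d['cy'])/d['fy'],1]); return c+r*(z-c[2])/r[2]
def tri(d1,p1,d2,p2):
    A=[];b=[]
    for d,p in((d1,p1),(d2,p2)):
        R=np.array(d['R']);t=np.array(d['t'])
        for k,(f,c) in enumerate(((d['fx'],d['cx']),(d['fy'],d['cy']))):
            w=(p[k]-c)/f; A.append(R[k]-w*R[2]); b.append(w*t[2]-t[k])
    x,res,_,_=np.linalg.lstsq(np.array(A),np.array(b),rcond=None); return x,res
def proj(d,X):
    c=np.array(d['R'])@X+np.array(d['t']); return d['fx']*c[0]/c[2]+d['cx'],d['fy']*c[1]/c[2]+d['cy']
E
python3 - <<'E'
from h import *
import pickle
a=cap('top','t0.png');b=cap('side','s0.png'); pickle.dump((a,b),open('d0.pkl','wb'))
for d in(a,b): print(-np.array(d['R']).T@d['t'],d['fx'],np.round(d['R'],2).tolist())
s=ctrl.sense();print(s['ee_rot'],s['time_s'],s['grip_width'],s['force'])
E
```

```text
[ 300.91718797  -12.31611024 1161.26576356] 381.7523286091999 [[0.05, -1.0, 0.0], [-0.97, -0.05, -0.22], [0.22, 0.01, -0.98]]
[318.17127205 712.57032795 927.90591532] 429.02580797206633 [[-0.96, -0.28, 0.02], [-0.22, 0.71, -0.67], [0.18, -0.65, -0.74]]
[-1.98884785e-04  1.79905516e-01  9.83683746e-01 -5.02877849e-04] 0.1 1.000508557607819 [-0.4951124   0.48390689 -0.36920395]
```

View pics/t0.png

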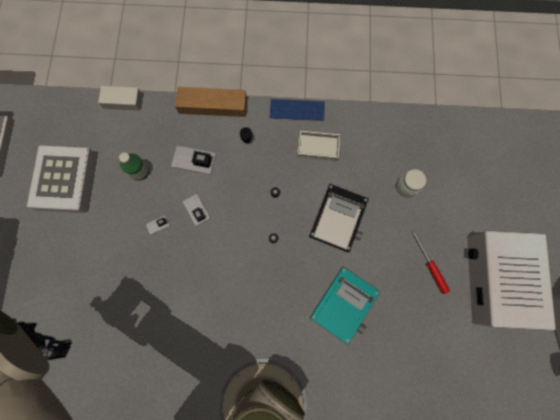

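View pics/s0.png

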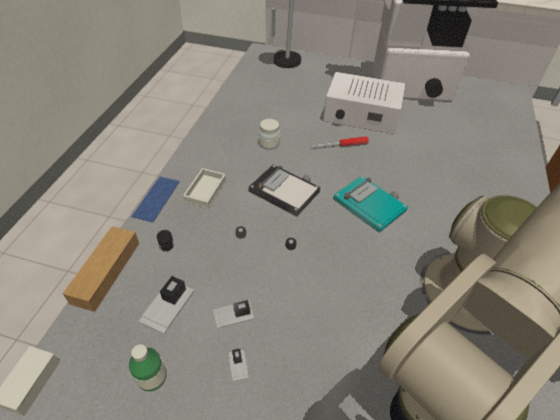

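The top view shows three carriers: large (193,160), middle (196,210) and small (158,225). The black stage is at (340,218) with the leaf on its far side, and the turquoise decoy is at (346,304). In the side view the middle carrier is at (235,313) and the stage at (285,190). I'll look at crops next.

```bash
python3 - <<'E'
from h import *
import pickle
a,b=pickle.load(open('d0.pkl','rb'))
def crop(d,x,y,w,h,s): return cv2.resize(d['pixels'][y:y+h,x:x+w],None,fx=s,fy=s,interpolation=cv2.INTER_CUBIC)
A=np.hstack([crop(a,170,185,50,50,8),crop(a,305,180,70,75,1) if 0 else cv2.resize(a['pixels'][180:255,303:378],(400,400),interpolation=cv2.INTER_CUBIC)])
cv2.imwrite('pics/c1.png',A)
B=np.hstack([crop(b,210,290,50,50,8),cv2.resize(b['pixels'][155:230,247:322],(400,400),interpolation=cv2.INTER_CUBIC)])
cv2.imwrite('pics/c2.png',B)
E
```

```text
(no output)
```

View pics/c1.png

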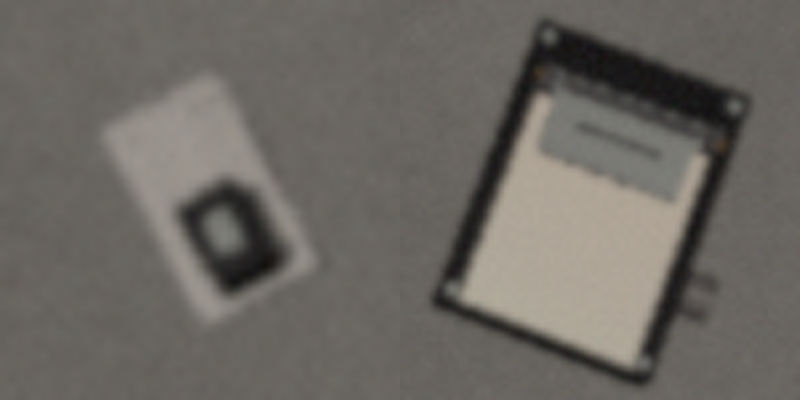

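View pics/c2.png

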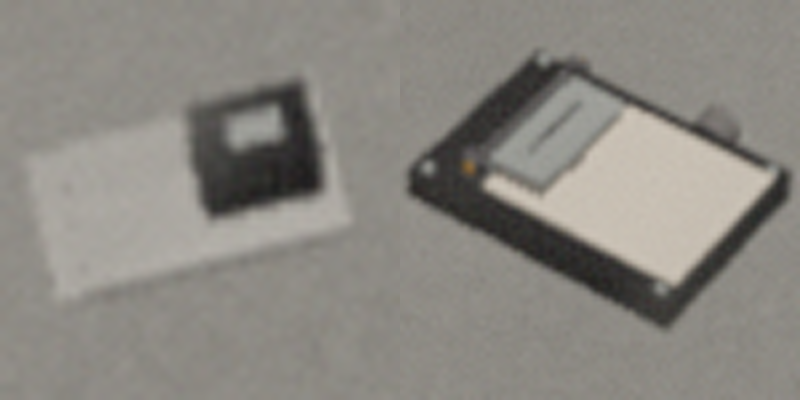

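The crops show the carrier corners, specimen label, leaf lip and stage corners clearly. I'll triangulate them from both views.

```bash
python3 - <<'E'
from h import *
import pickle
a,b=pickle.load(open('d0.pkl','rb'))
def L(p,o,s,dx=0): return ((p[0]-dx+.5)/s-.5+o[0],(p[1]+.5)/s-.5+o[1])
P={'cFL':((105,133),(62,298)),'cFR':((215,73),(25,157)),'cBL':((208,322),(352,222)),'label':((228,235),(255,125)),
'lipL':((540,152),(545,193)),'lipR':((675,203),(625,105)),'slotL':((580,125),(530,155)),'slotR':((660,157),(583,102)),
'sFL':((545,22),(410,182)),'sFR':((748,102),(540,52)),'sNR':((648,372),(790,175)),'sNL':((437,297),(668,312))}
Q={}
for k,(p,q) in P.items():
    if k[0]=='c' or k=='label': p=L(p,(170,185),8);q=L(q,(210,290),8)
    else: p=L(p,(303,180),16/3,400);q=L(q,(247,155),16/3,400)
    x,r=tri(a,p,b,q);Q[k]=x;print(k,x.round(1),r.round(1))
an=lambda v:np.round(np.degrees(np.arctan2(v[1],v[0])),1)
print('carrier',an(Q['cFL']-Q['cBL']),an(Q['cFR']-Q['cFL'])+90, 'len',np.linalg.norm(Q['cFL']-Q['cBL']),np.linalg.norm(Q['cFL']-Q['cFR']))
# centre from plane rays
c=[ray(a,*L(p,(170,185),8),5) for p in((105,133),(215,73),(318,262),(208,322))]
print('top ray c',np.mean(c,0),an((c[0]+c[1]-c[2]-c[3])),np.linalg.norm(c[0]-c[3]),np.linalg.norm(c[0]-c[1]))
s=[Q[k] for k in('sFL','sFR','sNR','sNL')]
print('stage',np.mean(s,0),an(s[0]+s[1]-s[2]-s[3]),an(Q['sFR']-Q['sFL'])+90,np.linalg.norm(s[0]-s[3]),np.linalg.norm(s[0]-s[1]))
print('lip',(Q['lipL']+Q['lipR'])/2,an(Q['lipR']-Q['lipL'])+90,np.linalg.norm(Q['lipR']-Q['lipL']),an(Q['slotR']-Q['slotL'])+90,(Q['slotL']+Q['slotR'])/2)
E
```

```text
cFL [573.4 283.4   3.2] [6.1]
cFR [600.7 242.9   2.9] [1.9]
cBL [500.  235.8   4.5] [10.1]
label [531.3 226.3  28.7] [0.7]
lipL [ 569.6 -169.8   26.4] [3.8]
lipR [ 543.1 -245.6   33.9] [0.5]
slotL [ 585.2 -191.6   31.6] [4.8]
slotR [ 566.9 -236.    38.6] [5.9]
sFL [ 652.2 -173.9    7.6] [8.8]
sFR [ 607.7 -290.3   20.3] [0.8]
sNR [ 444.9 -234.    18.2] [33.]
sNL [ 484.2 -114.7   13. ] [9.8]
carrier 33.0 34.0 len 87.48003267011782 48.759405459948425
top ray c [551.52153645 239.299636     5.        ] 32.8 86.60020336780431 48.33610407969795
stage [ 547.2503957  -203.22481373   14.79102903] -19.3 -20.900000000000006 178.25231747380377 125.21939507784653
lip [ 556.3431392  -207.71514278   30.14954673] -19.299999999999997 80.59068482480156 -22.400000000000006 [ 576.0647068  -213.82262066   35.11590135]
```

Carrier yaw is about 33°, with the specimen at (532,227) and a measured height of 29 mm (31 expected). Stage yaw is about -20°. The stop comes out near (589,-219) from both the stage and the lip. Next I move above the specimen.

```bash
python3 -m jog '[{"delta_pos":[346,-264,-130],"angular":[0,0,0.945],"fingers":1},{"delta_pos":[346,-264,-130],"angular":[0,0,0.945],"fingers":1},{"delta_pos":[346,-264,-130],"angular":[0,0,0.945],"fingers":1},{"delta_pos":[346,-264,-130],"angular":[0,0,0.945],"fingers":1},{"delta_pos":[346,-264,-130],"angular":[0,0,0.945],"fingers":1},{"delta_pos":[346,-264,-130],"angular":[0,0,0.945],"fingers":1},{"delta_pos":[346,-264,-130],"angular":[0,0,0.945],"fingers":1},{"delta_pos":[346,-264,-130],"angular":[0,0,0.945],"fingers":1},{"delta_pos":[346,-264,-130],"angular":[0,0,0.945],"fingers":1},{"delta_pos":[346,-264,-130],"angular":[0,0,0.945],"fingers":1}]' 40
```

```text
time_s: 1.35
eef_pos: [531.3, 227.4, 118.2]
ee_rot: [-0.0, -0.288, 0.958, 0.0]
force: [0.4, -0.3, -0.5]
grip_width: 0.996
grip_force: 0.0
```

```bash
python3 -m jog '[{"delta_pos":[0,0,-40],"angular":[0,0,0],"fingers":1},{"delta_pos":[0,0,-70],"angular":[0,0,0],"fingers":0.7},{"delta_pos":[0,0,-92],"angular":[0,0,0],"fingers":0.7},{"delta_pos":[0,0,-92],"angular":[0,0,0],"fingers":0.6},{"delta_pos":[0,0,-92],"angular":[0,0,0],"fingers":0.5},{"delta_pos":[0,0,-92],"angular":[0,0,0],"fingers":0.4},{"delta_pos":[0,0,-92],"angular":[0,0,0],"fingers":0.1},{"delta_pos":[0,0,-92],"angular":[0,0,0],"fingers":0.1},{"delta_pos":[0,0,-92],"angular":[0,0,0],"fingers":0.1},{"delta_pos":[0,0,-92],"angular":[0,0,0],"fingers":0.1}]' 50
python3 - <<'E'
from h import *
b=cap('side')
cv2.imwrite('pics/g1.png',cv2.resize(b['pixels'][230:400,130:330],(700,595),interpolation=cv2.INTER_CUBIC))
E
```

```text
time_s: 2.6
eef_pos: [532.4, 227.2, 27.5]
ee_rot: [0.001, -0.288, 0.958, -0.0]
force: [-1.6, 0.6, 6.5]
grip_width: 0.29
grip_force: 51.0
```

View pics/g1.png

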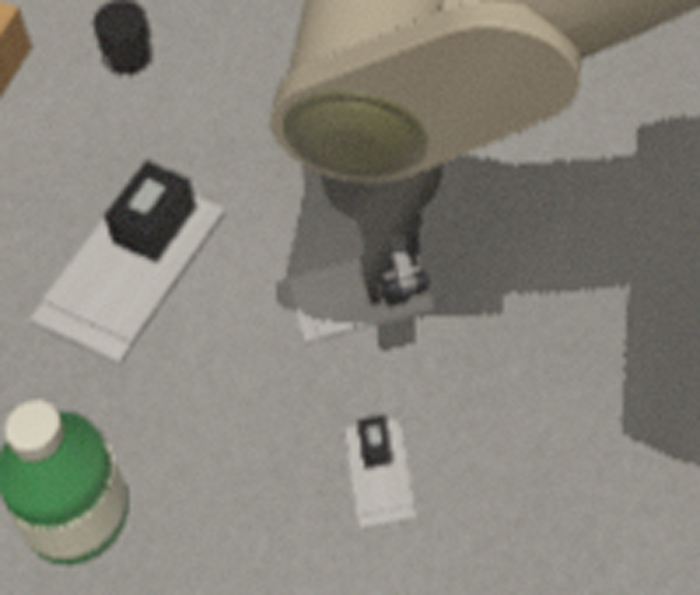

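Gripped at opening 0.29 (about 25 mm), and the side view shows the fingers on the specimen of the middle carrier. Next I lift and carry it to a point before the leaf.

```bash
python3 -m jog '[{"delta_pos":[0,0,20],"angular":[0,0,0],"fingers":0.1},{"delta_pos":[0,0,60],"angular":[0,0,0],"fingers":0.1},{"delta_pos":[-5,-40,95],"angular":[0,0,-0.1],"fingers":0.1},{"delta_pos":[-10,-90,95],"angular":[0,0,-0.25],"fingers":0.1},{"delta_pos":[-20,-145,95],"angular":[0,0,-0.4],"fingers":0.1},{"delta_pos":[-30,-200,95],"angular":[0,0,-0.55],"fingers":0.1},{"delta_pos":[-40,-255,95],"angular":[0,0,-0.7],"fingers":0.1},{"delta_pos":[-50,-310,95],"angular":[0,0,-0.85],"fingers":0.1},{"delta_pos":[-55,-365,95],"angular":[0,0,-0.93],"fingers":0.1},{"delta_pos":[-57,-405,95],"angular":[0,0,-0.93],"fingers":0.1}]'
python3 -m jog '[{"delta_pos":[0,0,-30],"angular":[0,0,0],"fingers":0.1},{"delta_pos":[0,0,-50],"angular":[0,0,0],"fingers":0.1},{"delta_pos":[0,0,-50],"angular":[0,0,0],"fingers":0.1},{"delta_pos":[0,0,-50],"angular":[0,0,0],"fingers":0.1}]'
python3 - <<'E'
from h import *
import pickle
a=cap('top');b=cap('side');pickle.dump((a,b),open('d1.pkl','wb'))
A=cv2.resize(a['pixels'][175:260,300:380],(400,425),interpolation=cv2.INTER_CUBIC)
B=cv2.resize(b['pixels'][145:230,245:325],(400,425),interpolation=cv2.INTER_CUBIC)
cv2.imwrite('pics/g2.png',np.hstack([A,B]))
E
```

```text
time_s: 3.9
eef_pos: [474.3, -180.2, 121.6]
ee_rot: [0.0, 0.174, 0.985, -0.0]
force: [0.4, 0.4, -0.8]
grip_width: 0.293
grip_force: 50.1
time_s: 4.4
eef_pos: [475.3, -178.2, 72.2]
ee_rot: [0.001, 0.172, 0.985, -0.0]
force: [1.2, 0.3, -0.7]
grip_width: 0.291
grip_force: 50.0
```

View pics/g2.png

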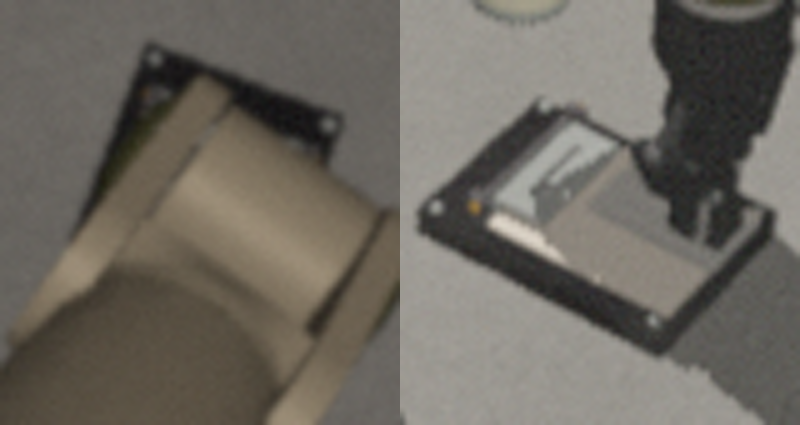

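The side view shows the carrier held ahead of the leaf, with its front edge short of the lip. The arm hides it from the top camera. I'll lower it to light contact.

```bash
python3 -m jog '[{"delta_pos":[0,0,-10],"angular":[0,0,0],"fingers":0.1},{"delta_pos":[0,0,-15],"angular":[0,0,0],"fingers":0.1},{"delta_pos":[0,0,-18],"angular":[0,0,0],"fingers":0.1},{"delta_pos":[0,0,-18],"angular":[0,0,0],"fingers":0.1}]'
python3 -m jog '[{"delta_pos":[0,0,-1],"angular":[0,0,0],"fingers":0.1},{"delta_pos":[0,0,-2],"angular":[0,0,0],"fingers":0.1},{"delta_pos":[0,0,-2],"angular":[0,0,0],"fingers":0.1}]'
python3 - <<'E'
from h import *
import pickle
b=cap('side');pickle.dump(b,open('d2.pkl','wb'))
im=b['pixels'][150:220,250:325]
im=cv2.convertScaleAbs(im,alpha=1.3,beta=0)
cv2.imwrite('pics/g3.png',cv2.resize(im,(600,560),interpolation=cv2.INTER_CUBIC))
E
```

```text
time_s: 5.0
eef_pos: [474.8, -177.9, 53.1]
ee_rot: [-0.0, 0.173, 0.985, 0.0]
force: [0.7, -0.1, -0.7]
grip_width: 0.29
grip_force: 50.0
time_s: 5.38
eef_pos: [475.0, -178.1, 52.4]
ee_rot: [0.0, 0.172, 0.985, -0.0]
force: [-4.8, 1.8, 11.2]
grip_width: 0.291
grip_force: 51.7
```

View pics/g3.png

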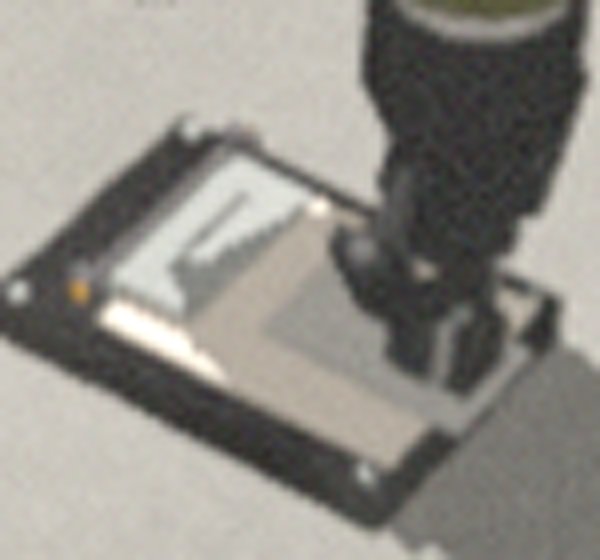

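Contact at TCP z 52.4, as predicted. The carrier's front-left corner is at (262,330) in the crop, back-left at (465,435), and the lip runs (185,318)-(312,205). I'll compare them in this single view.

```bash
python3 - <<'E'
from h import *
import pickle
b=pickle.load(open('d2.pkl','rb'))
L=lambda p:((p[0]+.5)/8-.5+250,(p[1]+.5)/8-.5+150)
g=lambda p,z:ray(b,*L(p),z)
an=lambda v:np.round(np.degrees(np.arctan2(v[1],v[0])),1)
fl,fr,bl=g((262,330),28),g((338,250),28),g((465,435),30)
ll,lr=g((185,318),34),g((312,205),37)
rl0,rl1=g((100,318),25),g((388,470),25)
sNL,sFL=g((365,473),22),g((18,290),22); sFR=g((190,128),22)
for n,v in dict(fl=fl,fr=fr,bl=bl,ll=ll,lr=lr,rl0=rl0,rl1=rl1,sNL=sNL,sFL=sFL,sFR=sFR).items():print(n,v.round(1))
print('carrier yaw',an(fl-bl),an(fr-fl)+90,np.linalg.norm(fl-bl),np.linalg.norm(fl-fr))
print('rest yaw',an(rl0-rl1),'screws',an(sFL-sNL),an(sFR-sFL)+90,'lip',an(lr-ll)+90,np.linalg.norm(lr-ll))
th=np.radians(-19.8);u=np.array([np.cos(th),np.sin(th)]);n=np.array([-u[1],u[0]])
print('along: lipmid-front',u@((ll+lr)/2-(fl+fr)/2)[:2],'lat: front mid vs lip mid',n@((fl+fr)/2-(ll+lr)/2)[:2],'left edge to rest left',n@(rl0-fl)[:2],n@(rl1-fl)[:2],n@(rl1-bl)[:2], 'expected 27')
E
```

```text
fl [ 543.4 -175.5   28. ]
fr [ 527.5 -226.1   28. ]
bl [ 457.8 -143.3   30. ]
ll [ 571.  -167.2   34. ]
lr [ 541.4 -238.    37. ]
rl0 [ 604.  -166.5   25. ]
rl1 [ 481.1 -122.8   25. ]
sNL [ 489.2 -121.6   22. ]
sFL [ 639.2 -174.6   22. ]
sFR [ 603.4 -283.1   22. ]
carrier yaw -20.6 -17.5 91.44242585385977 53.00262706034893
rest yaw -19.6 screws -19.5 -18.299999999999997 lip -22.700000000000003 76.81046378039117
along: lipmid-front 20.126812195462037 lat: front mid vs lip mid -5.348041040636224 left edge to rest left 29.00004337087787 28.523748910980153 27.206054681019737 expected 27
```

Square, about 20 mm before the lip, and about 1.5 mm to the right of centre. I'll slide it under slowly with light contact.

```bash
python3 -m jog '[{"delta_pos":[0.5,1,0.5],"angular":[0,0,0],"fingers":0.1},{"delta_pos":[4.2,0,0.5],"angular":[0,0,0],"fingers":0.1},{"delta_pos":[8.9,-1.7,0.5],"angular":[0,0,0],"fingers":0.1},{"delta_pos":[13.6,-3.4,0.5],"angular":[0,0,0],"fingers":0.1},{"delta_pos":[18.3,-5.1,0.5],"angular":[0,0,0],"fingers":0.1},{"delta_pos":[23,-6.8,0.5],"angular":[0,0,0],"fingers":0.1},{"delta_pos":[27.7,-8.5,0.5],"angular":[0,0,0],"fingers":0.1},{"delta_pos":[32.4,-10.2,0.5],"angular":[0,0,0],"fingers":0.1},{"delta_pos":[37.6,-12.1,0.5],"angular":[0,0,0],"fingers":0.1},{"delta_pos":[37.6,-12.1,0.5],"angular":[0,0,0],"fingers":0.1}]'
```

```text
time_s: 6.68
eef_pos: [513.1, -190.3, 52.4]
ee_rot: [0.001, 0.172, 0.985, -0.0]
force: [-1.3, 0.7, 5.9]
grip_width: 0.289
grip_force: 50.9
```

```bash
python3 -m jog '[{"delta_pos":[3,-1.1,0],"angular":[0,0,0],"fingers":0.1},{"delta_pos":[6,-2.2,0],"angular":[0,0,0],"fingers":0.1},{"delta_pos":[9,-3.2,0],"angular":[0,0,0],"fingers":0.1},{"delta_pos":[10.3,-3.7,0],"angular":[0,0,0],"fingers":0.1},{"delta_pos":[10.3,-3.7,0],"angular":[0,0,0],"fingers":0.1}]'
python3 -m jog '[{"delta_pos":[0.9,-0.3,0],"angular":[0,0,0],"fingers":0.1},{"delta_pos":[1.9,-0.7,0],"angular":[0,0,0],"fingers":0.1},{"delta_pos":[1.9,-0.7,0],"angular":[0,0,0],"fingers":0.1}]'
```

```text
time_s: 7.3
eef_pos: [522.9, -193.8, 52.4]
ee_rot: [0.0, 0.172, 0.985, -0.0]
force: [-3.5, 1.3, 7.6]
grip_width: 0.292
grip_force: 51.1
time_s: 7.68
eef_pos: [524.7, -194.4, 52.4]
ee_rot: [-0.0, 0.172, 0.985, -0.0]
force: [-4.5, 1.5, 8.4]
grip_width: 0.291
grip_force: 51.1
```

```bash
for i in 1 2; do python3 -m jog '[{"delta_pos":[0.9,-0.3,0],"angular":[0,0,0],"fingers":0.1},{"delta_pos":[1.4,-0.5,0],"angular":[0,0,0],"fingers":0.1},{"delta_pos":[1.4,-0.5,0],"angular":[0,0,0],"fingers":0.1}]' | egrep 'pos|^force'; done
```

```text
eef_pos: [525.3, -194.7, 52.4]
force: [-8.8, 3.1, 12.2]
eef_pos: [525.4, -194.7, 52.4]
force: [-18.0, 4.4, 18.2]
```

The stop is met: the TCP stays at 525.4 while the force rises. I'll ease off and look.

```bash
python3 -m jog '[{"delta_pos":[-1.4,0.4,0],"angular":[0,0,0],"fingers":0.1},{"delta_pos":[-1.4,0.4,0],"angular":[0,0,0],"fingers":0.1},{"delta_pos":[-1.4,0.4,0],"angular":[0,0,0],"fingers":0.1},{"delta_pos":[-1.4,0.4,0],"angular":[0,0,0],"fingers":0.1}]'
python3 - <<'E'
from h import *
import pickle
b=cap('side');pickle.dump(b,open('d3.pkl','wb'))
im=cv2.convertScaleAbs(b['pixels'][150:220,250:325],alpha=1.3,beta=0)
cv2.imwrite('pics/g4.png',cv2.resize(im,(600,560),interpolation=cv2.INTER_CUBIC))
E
```

```text
time_s: 8.93
eef_pos: [525.4, -194.7, 52.4]
ee_rot: [-0.001, 0.172, 0.985, 0.0]
force: [-7.8, 3.1, 11.5]
grip_width: 0.291
grip_force: 51.6
```

View pics/g4.png

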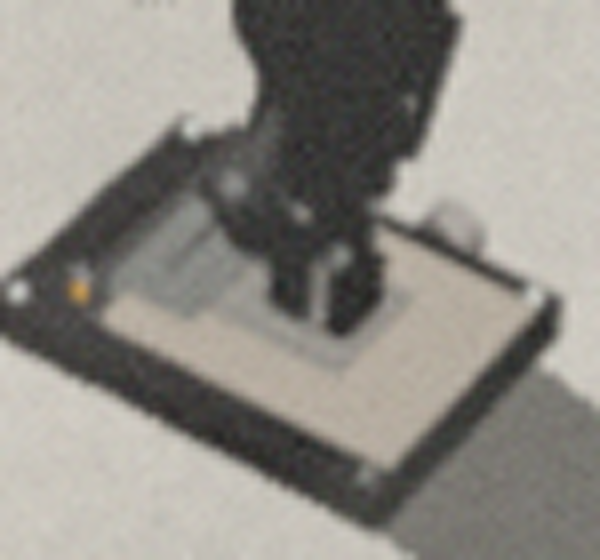

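The leaf is still down, with its lip corner unmoved at (185,318). The carrier lies flat and square, its back-left corner at (340,370). Push is about 11 N, grip 51 N, and the 53 mm of travel matches the predicted 55. I'm handing in.

```bash
python3 -c "
from rig import ctrl
print(ctrl.finish_job())"
```

```text
the job is handed in; nothing more can be done
None
```

The job is handed in (no verdict was returned): the carrier is held by its specimen under the leaf, against the stop and pressed flat at about 11 N, and the leaf looked down in the last picture.

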